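# Open the bench throttle valve one true turn, past the wheel's play

### The job

The small brass valve on the bench is shut and its red handwheel is loose on the screw. Push the wheel round anticlockwise by its black upright handle: first take up the play until you feel the screw catch, then from that point turn it one full turn more, to within a tenth of a turn and never overrunning by more than that, and leave it there. Do not disturb the things standing round it.

Things in the scene. Friction and masses are not known exactly. Their poses are not given: they have to be found in the camera images.
- valve: Brass valve on a grey foot plate (100 x 130 mm), fixed to the bench; hose barbs 73 mm out along its +y and -y. Origin on the wheel's vertical axis at bench height. It opens anticlockwise seen from above. Its screw is stiff: turning it takes about 8 N at the wheel's handle, it then turns rigidly with the wheel and stays where it is left. It starts shut.
- wheel_hub (a point): Centre of the level red handwheel (rim 45 mm mean radius, 12 mm thick, 112 mm above the bench), on its axis at the rim's mid height. Turns with the wheel: x points to the handle, z up. Keyed loosely to the screw: anticlockwise it first runs nearly free (under 1 N at the handle) for 0.9 to 2.4 rad, unseen, then the screw catches. Turned back, it runs free 2.4 rad again.
- handle (a point): Middle of the black upright handle on the rim: a round post 16 mm in diameter that spins freely on its pin, from 8 to 51 mm above the rim's mid height, 45 mm from the wheel's axis. The point lies 30 mm above the rim's mid height; axes as wheel_hub.
- stem_top (a point): Top of the steel stem (11 mm in diameter, blue band) that stands in the middle of the wheel, 20 mm above the mid height of the rim when the valve is shut, as it is at the start. It does not turn but rises 3 mm for each turn of the screw; it does not rise while the wheel is only running through its play.
- jar_mid (a point): Bystander: white jar with a dark green lid, 65 mm in diameter, 78 mm tall, loose; the point is its middle.
- rack: Bystander: empty clear tube rack, 53 x 102 x 58 mm, loose; origin at the centre of its underside.
- bottle_mid (a point): Bystander: white squeeze bottle with a nozzle, 53 mm in diameter, 131 mm tall, loose; the point is its middle.
- kit: Bystander: white, orange and blue carton, 82 x 150 x 58 mm, loose; origin at the centre of its underside.
- dropper_mid (a point): Bystander: small white dropper bottle with a red cap, 23 mm in diameter, 63 mm tall, standing loose near the valve's foot; the point is its middle.

How it is judged (in metres and radians):
On the way:
1. the play is taken up and the screw has begun to open the valve (distance of stem_top from where it was at the start of the episode above 0.0004 m), for 0.2 s.
At the end, for the whole second after the job is handed in: The valve stands open by one turn of its screw from shut (stem risen 3 mm), within a tenth of a turn (0.3 mm) either way (distance of stem_top from where it was at the start of the episode between 0.0027 and 0.0033 m); the robot touches nothing.
It fails at once if the valve is opened more than a tenth of a turn past one full turn (distance of stem_top from where it was at the start of the episode above 0.00333 m).
It fails at once if a bystander (jar, rack, bottle, carton or dropper bottle) is moved more than 20 mm (distance of any of jar_mid, rack, bottle_mid, kit, dropper_mid from where it was at the start of the episode above 0.02 m).
It also fails if it takes over 72 s, if anything falls off the work surface, if the arm or the gripper's body presses on something with over 40 N, if the wrist force passes 120 N, or if a joint passes its speed limit or range.

### The arm

A 7-joint arm with a two-finger parallel gripper is mounted at the origin on the work surface; the furniture and walls round the work are solid. World frame = base frame: x ahead of the robot, y to its left, z up, the work surface at z = 0. Lengths are in m, angles in degrees, forces in N, time in s.
With the tool pointing down it reaches from about 0.35 to 0.9 m from the base axis. Payload 19.9 kg.
Tool frame: the origin (TCP) lies midway between the tips of the shut fingers; the grasp point (between the pads) lies 19 mm behind it; z points along the fingers, y is the line along which they close (so a half turn about z gives the same grasp; the last joint's range is limited). The gripper opens to 94 mm and grips with 3 to 60 N. Pads are 16 mm wide; open, the fingers measure 119 mm over their backs; the gripper's body (75 mm by 177 mm) begins 78 mm behind the grasp point.
Start: joints at [-76.175, 23.915, -0.59, 92.452, 0.269, 63.638, -3.037], TCP at [0.174, 0.6, 0.205] pointing down, gripper open.
Joint ranges: [-161.28, 161.28], [-22.2, 115.67], [-73.04, 71.86], [3.21, 147.25], [-68.34, 248.33], [10.77, 114.83], [-161.83, 161.83]. Speed limits (degrees/s): [108.29, 108.29, 136.94, 136.94, 172.46, 172.46, 172.46].

### API

Orientations are given as a 3x3 rotation matrix whose columns are the frame's x, y, z axes.
In Python, from workcell import get_state, camera, camera_model, hand_in gives the robot as it stands.
- The arm moves only by the tool carry_out, never from a script. Its argument "steps" is one flat list of numbers, 5 for each row, row after row: the finger opening in cm, from 0 to 9.4, then the shift along the world's x, y, z in cm, then the turn about the world's z in rad. In form: [gripper, dx, dy, dz, yaw, gripper, dx, dy, dz, yaw, ...]. A call has 1 to 20 rows; each row is the pose to reach, as a shift and turn from the pose commanded when the call began; what a row does not reach only later rows make up. A row lasts 1/8 s, in which the tool goes at most 62.5 mm and 10.7 degrees, less where a joint would pass 70% of its speed; a pose out of reach is approached as far as the arm can. A call with a gripper value outside its range is refused whole. The fingers move at their own pace and stop on an object; "squeeze" is the grip in N (left out, the last holds). Time passes only in rows, so rows that repeat a pose let the fingers close. It gives the time, the measured TCP pose, the force, the opening and the grip force at its end, in the units of the state.
- get_state(): the state, without advancing time (a new reading comes with each control period).
- camera(name): name is "scene" or "top" or "wrist"; returns the picture (480x640x3 uint8, red, green, blue); there is no depth.
- camera_model(name): a dict with "camera_matrix" (3x3 intrinsics, pixels), "dist" ([k1, k2, p1, p2, k3] as OpenCV has them; the pictures are not rectified), "rvec" (rotation vector, rad) and "tvec" (3), from world to camera coordinates, as OpenCV has them. Camera axes: x right, y down, z forward; pixel columns grow to the right and rows downward; lengths in m; the calibration is good to about 2 mm. A picture is of the moment at which its call begins: read the wrist's pose just before it. camera_model takes no time and is no camera call; for the wrist camera it gives the pose at the moment of the call.
- hand_in(): hands the job in; it is judged then, once.
The state is a dict: "time": time; "q": joint angles; "qvel": joint speeds; "effort": joint torques, N m; "position": TCP position; "tool_rot": TCP orientation; "ft_force": force on the tool from outside, world axes, zero at the start; "ft_torque": the same for the moment, N m; "gripper_width": finger opening in m; "grasp_force": force on a finger pad.
Only numpy, scipy, OpenCV 4.12 (cv2) and the standard library are available. Lean on these libraries where they do the work, as an engineer would, in place of code of your own. Each camera call takes 0.05 s, during which the arm holds its last target. There are 200 camera calls.

## Working session

There is one attempt and no reset: what is moved stays moved. The work goes in short steps, Python scripts to look and compute and a tool call to move; the robot and the scene stay as the last step left them, time stands still between calls to the robot, and variables do not carry over. Pictures are saved under pics/ and viewed, at most 10 in all, crops included, and the job is handed in when it is done.

Besides the shell and the picture viewer there is one more tool, called after "Call:" as name(argument=value, ...) on one line, values as JSON. carry_out: Moves the arm, as the interface text tells. Its arguments: {"type":"object","properties":{"steps":{"type":"array","items":{"type":"number"}},"squeeze":{"type":"number"}},"required":["steps"]}

```bash
mkdir -p pics; ls
cat > h.py <<'E'
import numpy as np,cv2
from workcell import *
def save(n,f):
    im=camera(n); cv2.imwrite('pics/'+f,im[:,:,::-1]); return im
def ray(m,uv):
    K=np.array(m['camera_matrix'],float);d=np.array(m['dist'],float)
    p=cv2.undistortPoints(np.array([[uv]],float),K,d)[0,0]
    R=cv2.Rodrigues(np.array(m['rvec'],float))[0];t=np.array(m['tvec'],float).ravel()
    v=R.T@np.array([p[0],p[1],1]);return -R.T@t,v/np.linalg.norm(v)
def plane(m,uv,z):
    c,v=ray(m,uv);return c+v*(z-c[2])/v[2]
def cross(rs):
    A=sum(np.eye(3)-np.outer(v,v) for c,v in rs);b=sum((np.eye(3)-np.outer(v,v))@c for c,v in rs)
    return np.linalg.solve(A,b)
def proj(m,P):
    return cv2.projectPoints(np.array(P,float).reshape(-1,3),np.array(m['rvec'],float),np.array(m['tvec'],float),np.array(m['camera_matrix'],float),np.array(m['dist'],float))[0][:,0]
E
python3 - <<'E'
from h import *
save('scene','s0.png');save('top','t0.png');save('wrist','w0.png')
for n in('scene','top'):
    m=camera_model(n);print(n,ray(m,(320,240)))
s=get_state();print(s['time'],s['position'],s['tool_rot'])
E
```

```text
pics
scene (array([-0.42570328,  0.86800321,  1.09260243]), array([ 0.59325623, -0.48496341, -0.64253991]))
top (array([0.29993081, 0.12447689, 1.34139797]), array([ 0.10877637,  0.02988049, -0.99361706]))
0.15 [0.1743231  0.59989105 0.20496791] [[-9.60284278e-01  2.79023414e-01 -1.99923248e-04]
 [ 2.79023476e-01  9.60283811e-01 -9.49828506e-04]
 [-7.30413343e-05 -9.67888661e-04 -9.99999529e-01]]
```

View pics/s0.png

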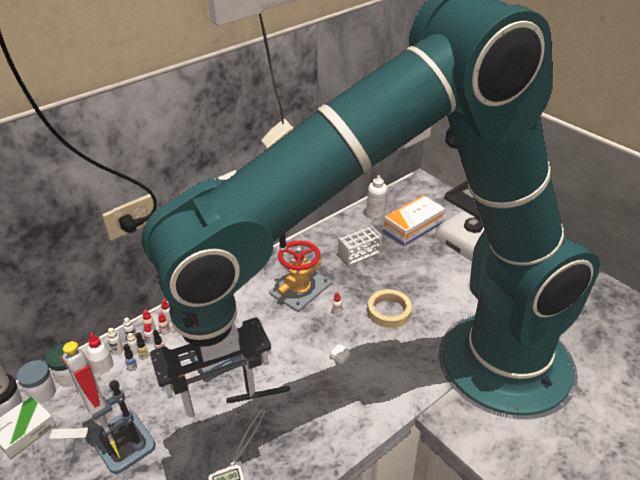

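View pics/t0.png

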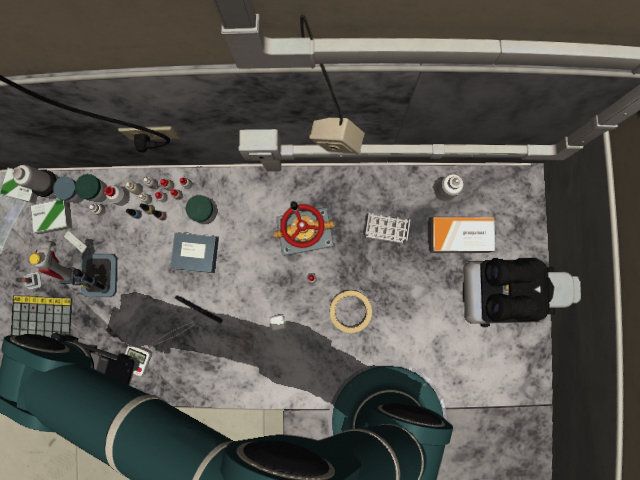

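The scene view shows the red wheel at (299,255) with its black handle near (283,243). In the top view the wheel is at (303,226), the handle at (294,206) and the dropper at (311,278). The jar is at (200,208), the rack at (387,227), and the wall is behind.

Run:
```python
from h import *
ms={n:camera_model(n) for n in('scene','top')}
im={'scene':cv2.imread('pics/s0.png'),'top':cv2.imread('pics/t0.png')}
win={'scene':(270,230,330,280),'top':(270,190,345,260)}
ctr={}
for n in ms:
    x0,y0,x1,y1=win[n];c=im[n][y0:y1,x0:x1].astype(int)
    red=((c[...,2]>110)&(c[...,1]<60)&(c[...,0]<60)).astype(np.uint8)
    cs,_=cv2.findContours(red,cv2.RETR_EXTERNAL,cv2.CHAIN_APPROX_NONE)
    k=max(cs,key=cv2.contourArea);e=cv2.fitEllipse(cv2.convexHull(k));ctr[n]=(e[0][0]+x0,e[0][1]+y0);print(n,ctr[n],e[1])
    blue=(c[...,0]>c[...,2]+30)&(c[...,0]>c[...,1]+15);ys,xs=np.nonzero(blue);print('blue',len(xs),xs.mean()+x0 if len(xs) else 0,ys.mean()+y0 if len(xs) else 0)
    dk=(c.max(2)<45);nn,l,st,ce=cv2.connectedComponentsWithStats(dk.astype(np.uint8))
    for i in range(1,nn):
        if st[i,4]>15: print('dark',st[i]+[x0,y0,0,0,0],ce[i]+[x0,y0])
    cv2.imwrite(f'pics/c_{n}.png',cv2.resize(c.astype(np.uint8),None,fx=6,fy=6,interpolation=2))
P=cross([ray(ms[n],ctr[n]) for n in ms]);print('hub',P)
for nm,uv,z in(('hub@.112',ctr['top'],.112),('handle top@.163',(294,205),.163),('dropper',(311,278),.063),('jar',(199,208),.078),('rack',(387,228),.058),('box',(194,252),.03),('wallfoot',(303,165),0)):print(nm,plane(ms['top'],uv,z).round(4))
a=np.hstack([cv2.imread('pics/c_scene.png')[:300],cv2.resize(cv2.imread('pics/c_top.png'),(360,336))[:300]]);cv2.imwrite('pics/cc.png',a)
```

```text
scene (298.6891574859619, 255.20067596435547) (28.571569442749023, 41.30250549316406)
blue 2 298.5 252.0
dark [279 233   6  14  60] [282.16666667 239.96666667]
top (301.8578224182129, 225.4984474182129) (42.84638977050781, 43.24851989746094)
blue 0 0 0
dark [291 202   7   8  41] [293.87804878 205.36585366]
hub [0.46823908 0.20329414 0.11320998]
hub@.112 [0.4683 0.2033 0.112 ]
handle top@.163 [0.5074 0.2177 0.163 ]
dropper [0.3494 0.1843 0.063 ]
jar [0.5168 0.4542 0.078 ]
rack [0.4687 0.0022 0.058 ]
box [0.4146 0.4763 0.03  ]
wallfoot [0.6398 0.2082 0.    ]
```

View pics/cc.png

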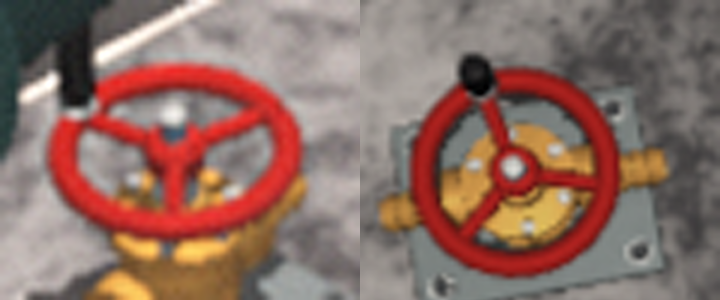

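Call:
carry_out(steps=[9.4,2,-2.2,1.5,0,9.4,5,-5.7,1.5,0,9.4,8,-9.1,1.5,0,9.4,11,-12.5,1.5,0,9.4,14,-16,1.5,0,9.4,17,-19.4,1.5,0,9.4,20,-22.8,1.5,0,9.4,23,-26.2,1.5,0,9.4,26,-29.6,1.5,0,9.4,29,-33.1,1.5,0,9.4,32,-36.5,1.5,0,9.4,33.5,-38.2,1.5,0,9.4,33.5,-38.2,1.5,0,9.4,33.5,-38.2,1.5,0])

```text
time: 1.9
position: [0.5088, 0.2189, 0.2202]
tool_rot: [[-0.961, 0.278, -0.001], [0.278, 0.961, 0.0], [0.001, -0.0, -1.0]]
ft_force: [-0.2, 0.3, -0.5]
gripper_width: 0.094
grasp_force: 0.0
```

Run:
```python
from h import *
s=get_state();print(s['time'],s['position'],s['q'],s['ft_force'])
m=camera_model('wrist');save('wrist','w1.png');print(ray(m,(320,240)));print(proj(m,[[.468,.203,.113],[.5105,.2187,.163],[.5105,.2187,.12],[.468,.203,.132]]))
m2={n:camera_model(n) for n in('scene','top')}
save('scene','s1.png')
print(cross([ray(m2['top'],(293.9,205)),ray(m2['scene'],(282.5,239))]))
```

```text
1.9 [0.5087537  0.21894232 0.22023502] [-38.21010165  16.05409452  14.18519532 102.19545697  -4.40622963
  62.3124331   51.34166257] [-0.20134424  0.34078927 -0.45582393]
(array([0.43507666, 0.24034334, 0.39895852]), array([ 0.26707303, -0.07807056, -0.96050871]))
[[283.13663283 185.27414931]
 [320.56360206 255.6628258 ]
 [320.54865294 236.88913329]
 [280.58731979 189.40923372]]
[0.5100178  0.21884309 0.1456009 ]
```

View pics/w1.png

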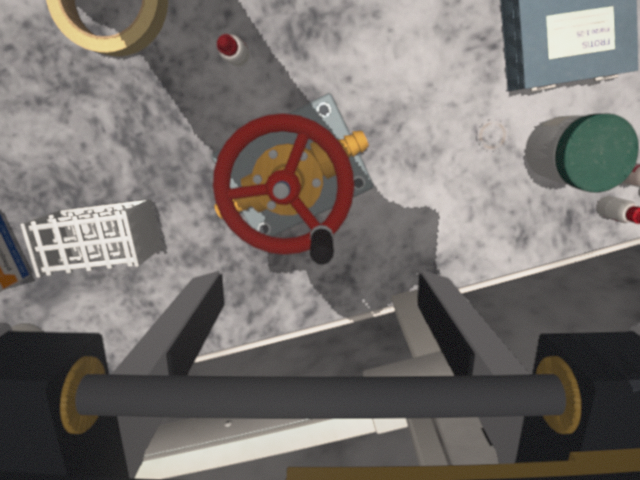

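The wheel stem sits at (281,189) and the handle at (321,245) between the fingers. Both match the predicted projections within a pixel or so, so I'll descend and grip.

Call:
carry_out(steps=[9.4,0.1,0.1,-2,0,6,0.1,0.1,-4,0,5,0.1,0.1,-6,0,4,0.1,0.1,-7.5,0,3,0.1,0.1,-8.3,0,2.2,0.1,0.1,-8.3,0,1.4,0.1,0.1,-8.3,0,1.4,0.1,0.1,-8.3,0,1.4,0.1,0.1,-8.3,0,1.4,0.1,0.1,-8.3,0], squeeze=25)

```text
time: 3.25
position: [0.5106, 0.2192, 0.1377]
tool_rot: [[-0.96, 0.279, 0.0], [0.279, 0.96, 0.0], [-0.0, 0.0, -1.0]]
ft_force: [0.2, -0.2, 0.4]
gripper_width: 0.015
grasp_force: 25.0
```

```bash
cat > tab.py <<'E'
import numpy as np,sys
a,b,st=map(float,sys.argv[1:4]);f=np.radians(20.4)
p=lambda t:4.5*np.array([np.cos(f+t),np.sin(f+t)])
for t in np.arange(a+st,b+1e-6,st): print(round(t,2),(p(t)-p(a)).round(2))
E
python3 tab.py 0 0.9 .1; for i in .9 1.2 1.5 1.8 2.1; do echo;python3 tab.py $i $(python3 -c "print($i+.3)") .1;done
```

```text
0.1 [-0.18  0.41]
0.2 [-0.4   0.81]
0.3 [-0.65  1.18]
0.4 [-0.94  1.52]
0.5 [-1.27  1.83]
0.6 [-1.62  2.11]
0.7 [-2.    2.35]
0.8 [-2.4   2.55]
0.9 [-2.82  2.71]

1.0 [-0.43  0.12]
1.1 [-0.88  0.19]
1.2 [-1.33  0.22]

1.3 [-0.45 -0.02]
1.4 [-0.9  -0.08]
1.5 [-1.33 -0.18]

1.6 [-0.42 -0.15]
1.7 [-0.83 -0.34]
1.8 [-1.22 -0.57]

1.9 [-0.36 -0.27]
2.0 [-0.7  -0.57]
2.1 [-1.  -0.9]

2.2 [-0.27 -0.36]
2.3 [-0.5  -0.75]
2.4 [-0.69 -1.16]
```

Call:
carry_out(steps=[1.4,-0.18,0.41,0,0,1.4,-0.4,0.81,0,0,1.4,-0.65,1.18,0,0,1.4,-0.94,1.52,0,0,1.4,-1.27,1.83,0,0,1.4,-1.62,2.11,0,0,1.4,-2.0,2.35,0,0,1.4,-2.4,2.55,0,0])

```text
time: 4.25
position: [0.4861, 0.2446, 0.1374]
tool_rot: [[-0.96, 0.279, -0.0], [0.279, 0.96, -0.0], [0.0, -0.0, -1.0]]
ft_force: [-0.0, -2.8, 3.4]
gripper_width: 0.0148
grasp_force: 25.0
```

Call:
carry_out(steps=[1.4,-0.42,0.16,0,0])

```text
time: 4.38
position: [0.4819, 0.2462, 0.1374]
tool_rot: [[-0.96, 0.279, -0.0], [0.279, 0.96, -0.0], [0.0, -0.0, -1.0]]
ft_force: [-0.3, -3.8, 2.7]
gripper_width: 0.0152
grasp_force: 25.0
```

Call:
carry_out(steps=[1.4,-0.43,0.12,0,0,1.4,-0.88,0.19,0,0])

```text
time: 4.62
position: [0.4731, 0.2479, 0.1374]
tool_rot: [[-0.96, 0.279, -0.0], [0.279, 0.96, -0.0], [-0.0, -0.0, -1.0]]
ft_force: [-0.3, -5.3, 1.8]
gripper_width: 0.0151
grasp_force: 25.0
```

Call:
carry_out(steps=[1.4,-0.45,0.0,0,0,1.4,-0.9,-0.03,0,0])

```text
time: 4.88
position: [0.4642, 0.2478, 0.1375]
tool_rot: [[-0.96, 0.279, 0.0], [0.279, 0.96, 0.0], [-0.0, 0.0, -1.0]]
ft_force: [1.4, -2.9, 1.0]
gripper_width: 0.015
grasp_force: 25.0
```

Call:
carry_out(steps=[1.4,-0.44,-0.08,0,0,1.4,-0.87,-0.22,0,0])

```text
time: 5.12
position: [0.4555, 0.2459, 0.1375]
tool_rot: [[-0.96, 0.279, 0.0], [0.279, 0.96, 0.0], [-0.0, 0.0, -1.0]]
ft_force: [0.8, -0.2, 1.9]
gripper_width: 0.0154
grasp_force: 25.0
```

Call:
carry_out(steps=[1.4,-0.42,-0.18,0,0])

```text
time: 5.25
position: [0.4512, 0.2443, 0.1376]
tool_rot: [[-0.96, 0.279, 0.0], [0.279, 0.96, 0.001], [-0.0, 0.001, -1.0]]
ft_force: [-0.3, 1.3, 3.0]
gripper_width: 0.0149
grasp_force: 25.0
```

Call:
carry_out(steps=[1.4,-0.39,-0.23,0,0])

```text
time: 5.38
position: [0.4472, 0.2421, 0.1376]
tool_rot: [[-0.96, 0.279, 0.0], [0.279, 0.96, 0.001], [0.0, 0.001, -1.0]]
ft_force: [-1.3, 3.9, 3.3]
gripper_width: 0.0152
grasp_force: 25.0
```

Call:
carry_out(steps=[1.4,-0.38,-0.24,0,0])

```text
time: 5.5
position: [0.4434, 0.2397, 0.1376]
tool_rot: [[-0.96, 0.279, 0.0], [0.279, 0.96, 0.001], [0.0, 0.001, -1.0]]
ft_force: [-2.6, 5.1, 5.4]
gripper_width: 0.0154
grasp_force: 25.0
```

Call:
carry_out(steps=[1.4,-0.36,-0.27,0,0])

```text
time: 5.62
position: [0.4397, 0.2369, 0.1376]
tool_rot: [[-0.96, 0.278, -0.0], [0.278, 0.96, 0.001], [0.0, 0.001, -1.0]]
ft_force: [-3.1, 4.4, 4.4]
gripper_width: 0.0151
grasp_force: 25.0
```

Call:
carry_out(steps=[1.4,-0.34,-0.3,0,0])

```text
time: 5.75
position: [0.4363, 0.2337, 0.1375]
tool_rot: [[-0.96, 0.279, -0.0], [0.279, 0.96, 0.0], [0.0, 0.0, -1.0]]
ft_force: [-2.9, 3.3, 5.4]
gripper_width: 0.0154
grasp_force: 25.0
```

Call:
carry_out(steps=[1.4,-0.3,-0.33,0,0])

```text
time: 5.88
position: [0.4333, 0.2304, 0.1375]
tool_rot: [[-0.96, 0.279, -0.0], [0.279, 0.96, 0.0], [0.0, 0.0, -1.0]]
ft_force: [-3.7, 1.8, 5.2]
gripper_width: 0.0152
grasp_force: 25.0
```

Call:
carry_out(steps=[1.4,-0.31,-0.34,0,0])

```text
time: 6.0
position: [0.4304, 0.2266, 0.1375]
tool_rot: [[-0.96, 0.279, -0.0], [0.279, 0.96, -0.0], [0.0, -0.0, -1.0]]
ft_force: [0.5, 2.9, 3.4]
gripper_width: 0.0151
grasp_force: 25.0
```

Call:
carry_out(steps=[1.4,-0.23,-0.4,0,0])

```text
time: 6.12
position: [0.4288, 0.2234, 0.1377]
tool_rot: [[-0.96, 0.279, 0.002], [0.279, 0.96, 0.001], [-0.001, 0.002, -1.0]]
ft_force: [2.5, 7.5, 0.5]
gripper_width: 0.0153
grasp_force: 25.0
```

Call:
carry_out(steps=[1.4,-0.18,-0.41,0,0])

```text
time: 6.25
position: [0.4269, 0.2194, 0.1377]
tool_rot: [[-0.96, 0.279, 0.002], [0.279, 0.96, 0.001], [-0.001, 0.002, -1.0]]
ft_force: [1.9, 8.4, 0.4]
gripper_width: 0.0151
grasp_force: 25.0
```

Call:
carry_out(steps=[1.4,-0.13,-0.42,0,0])

```text
time: 6.38
position: [0.4255, 0.2152, 0.1377]
tool_rot: [[-0.96, 0.279, 0.001], [0.279, 0.96, 0.001], [-0.001, 0.002, -1.0]]
ft_force: [1.0, 8.3, 0.9]
gripper_width: 0.0151
grasp_force: 25.0
```

Run:
```python
import numpy as np
c=np.array([46.82,20.30]);p=lambda d:c+4.5*np.array([np.cos(np.radians(d)),np.sin(np.radians(d))])
a=np.array([42.52,21.42])
print([x for i in range(1,21) for x in [1.4,*(p(165.8+8.5*i)-a).round(2).tolist(),0,0]])
b=p(165.8+170)
print([x for i in range(1,17) for x in [1.4,*(p(335.8+8.5*i)-b).round(2).tolist(),0,0]])
```

```text
[1.4, -0.18, -0.67, 0, 0, 1.4, -0.19, -1.34, 0, 0, 1.4, -0.11, -2.0, 0, 0, 1.4, 0.07, -2.64, 0, 0, 1.4, 0.34, -3.25, 0, 0, 1.4, 0.7, -3.82, 0, 0, 1.4, 1.13, -4.32, 0, 0, 1.4, 1.64, -4.75, 0, 0, 1.4, 2.21, -5.1, 0, 0, 1.4, 2.82, -5.37, 0, 0, 1.4, 3.46, -5.54, 0, 0, 1.4, 4.13, -5.62, 0, 0, 1.4, 4.79, -5.59, 0, 0, 1.4, 5.45, -5.47, 0, 0, 1.4, 6.08, -5.25, 0, 0, 1.4, 6.67, -4.94, 0, 0, 1.4, 7.21, -4.55, 0, 0, 1.4, 7.69, -4.08, 0, 0, 1.4, 8.09, -3.55, 0, 0, 1.4, 8.4, -2.96, 0, 0]
[1.4, 0.23, 0.63, 0, 0, 1.4, 0.36, 1.28, 0, 0, 1.4, 0.39, 1.95, 0, 0, 1.4, 0.33, 2.61, 0, 0, 1.4, 0.17, 3.26, 0, 0, 1.4, -0.09, 3.87, 0, 0, 1.4, -0.43, 4.45, 0, 0, 1.4, -0.86, 4.96, 0, 0, 1.4, -1.35, 5.41, 0, 0, 1.4, -1.91, 5.77, 0, 0, 1.4, -2.51, 6.05, 0, 0, 1.4, -3.15, 6.24, 0, 0, 1.4, -3.81, 6.34, 0, 0, 1.4, -4.48, 6.33, 0, 0, 1.4, -5.14, 6.22, 0, 0, 1.4, -5.78, 6.02, 0, 0]
```

Pull through the first half in two pieces, checking force.

Call:
carry_out(steps=[1.4,-0.18,-0.67,0,0,1.4,-0.19,-1.34,0,0,1.4,-0.11,-2.0,0,0,1.4,0.07,-2.64,0,0,1.4,0.34,-3.25,0,0,1.4,0.7,-3.82,0,0,1.4,1.13,-4.32,0,0,1.4,1.64,-4.75,0,0], squeeze=40)

```text
time: 7.38
position: [0.4409, 0.1671, 0.1373]
tool_rot: [[-0.96, 0.279, -0.001], [0.279, 0.96, 0.0], [0.001, -0.0, -1.0]]
ft_force: [-6.6, 5.1, 6.9]
gripper_width: 0.015
grasp_force: 40.0
```

Call:
carry_out(steps=[1.4,0.57,-0.35,0,0,1.4,1.18,-0.62,0,0,1.4,1.82,-0.79,0,0,1.4,2.49,-0.87,0,0,1.4,3.15,-0.84,0,0,1.4,3.81,-0.72,0,0,1.4,4.44,-0.5,0,0,1.4,5.03,-0.19,0,0,1.4,5.57,0.2,0,0,1.4,6.05,0.67,0,0,1.4,6.45,1.2,0,0,1.4,6.76,1.79,0,0])

```text
time: 8.88
position: [0.5093, 0.1829, 0.1373]
tool_rot: [[-0.96, 0.281, -0.001], [0.281, 0.96, -0.002], [0.0, -0.002, -1.0]]
ft_force: [-1.7, -8.2, 7.5]
gripper_width: 0.0148
grasp_force: 40.0
```

Call:
carry_out(steps=[1.4,0.23,0.63,0,0,1.4,0.36,1.28,0,0,1.4,0.39,1.95,0,0,1.4,0.33,2.61,0,0,1.4,0.17,3.26,0,0,1.4,-0.09,3.87,0,0,1.4,-0.43,4.45,0,0,1.4,-0.86,4.96,0,0,1.4,-1.35,5.41,0,0,1.4,-1.91,5.77,0,0,1.4,-2.51,6.05,0,0,1.4,-3.15,6.24,0,0,1.4,-3.81,6.34,0,0,1.4,-4.48,6.33,0,0,1.4,-5.14,6.22,0,0,1.4,-5.78,6.02,0,0])

```text
time: 10.88
position: [0.4526, 0.2449, 0.1377]
tool_rot: [[-0.96, 0.28, 0.003], [0.28, 0.96, 0.001], [-0.002, 0.001, -1.0]]
ft_force: [7.6, 2.5, -1.4]
gripper_width: 0.015
grasp_force: 40.0
```

Call:
carry_out(steps=[1.4,-0.52,-0.25,0,0,1.4,-1.02,-0.57,0,0,1.4,-1.46,-0.95,0,0,1.4,-1.86,-1.38,0,0,1.4,-2.17,-1.83,0,0,1.4,-2.17,-1.83,0,0])

```text
time: 11.62
position: [0.4304, 0.2267, 0.1376]
tool_rot: [[-0.96, 0.279, 0.002], [0.279, 0.96, 0.001], [-0.001, 0.001, -1.0]]
ft_force: [3.8, 3.9, -1.1]
gripper_width: 0.0149
grasp_force: 40.0
```

Run:
```python
from h import *
s=get_state();d=s['position']-np.array([.4682,.203,0]);print(s['time'],np.degrees(np.arctan2(d[1],d[0])),s['ft_force'])
```

```text
11.625 147.89973282901383 [ 3.7954122   3.8726976  -1.06075706]
```

Call:
carry_out(steps=[2.5,0,0,0,0,3.5,0,0,0,0,3.5,0,0,0,0,3.5,0,0,1,0,3.5,0,0,3,0,3.5,0,0,6,0,3.5,0,0,9,0,3.5,-3,3,12,0,3.5,-6,6,14,0,3.5,-9,9,14,0,3.5,-9,9,14,0,3.5,-9,9,14,0])

```text
time: 13.12
position: [0.3403, 0.3162, 0.2777]
tool_rot: [[-0.96, 0.279, 0.0], [0.279, 0.96, -0.0], [-0.0, -0.0, -1.0]]
ft_force: [0.3, -0.3, 0.3]
gripper_width: 0.0349
grasp_force: 0.0
```

Run:
```python
from h import *
a=save('scene','s2.png');b=save('top','t2.png')
s0=cv2.imread('pics/s0.png');
A=cv2.resize(s0[220:290,260:350],None,fx=4,fy=4,interpolation=2);B=cv2.resize(a[220:290,260:350,::-1],None,fx=4,fy=4,interpolation=2)
C=cv2.resize(b[170:310,170:500,::-1],(720,305));cv2.imwrite('pics/f.png',np.vstack([np.hstack([A,B]),C]))
```

```text
(no output)
```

View pics/f.png

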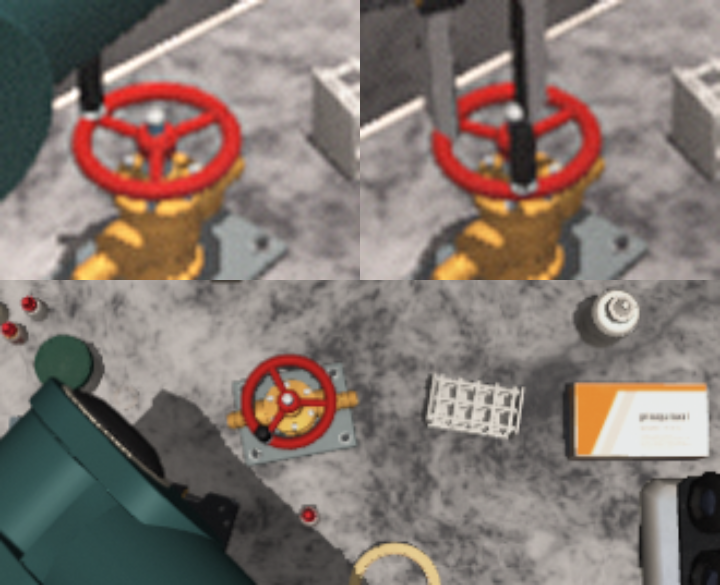

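The wheel stands with its handle at about 148° (top crop (263,433)). The stem top in the scene crop is about 1 px higher than at the start, as a 3 mm rise should look. The bystanders in view are undisturbed and the gripper is clear.

```bash
python3 -c "
from workcell import *
print(hand_in())"
```

```text
the job is handed in; nothing more can be done
None
```

I took up the play (the screw caught after about 2.25 rad), turned the valve one full turn more to within an estimated few degrees, released the handle and handed the job in at about 13 s; no verdict came back.

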